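# Pin the microscope stand to its bench stud

## Task

Lock the microscope stand to the bench: take the red-handled linchpin from its grey rest and push it fully home through the hole in the square steel stud at the stand's side, ring still up, then swing the sprung brass ring down over the stud and snap it past the end of the pin. The stud's height is not exactly known, so feel for the hole and work gently, never loading the stand or stud with more than about 35 N; let go of everything at the end and leave the other things where they are.

Things in the scene. Friction and masses are not known exactly. Their poses are not given: they have to be found in the camera images.
- stud_foot (a point): point on the fixed stand's toe plate (18 mm above the bench) on the centre line of the square steel stud. x runs level along the stud's hole: the pin goes in along +x, from the -x side (roughly facing the robot); z up. Stud 30 mm thick along x, 24 mm wide along y, with a 12 x 12 mm square through-hole, dark-rimmed, on its centre line
- stand: the cream microscope stand with the stud (fixed); origin on the bench 18 mm under stud_foot, same axes. The stud is screwed to an unmeasured height: hole axis 57 mm above stud_foot, give or take 15 mm; the stud's flat top is always exactly 28 mm above the hole's axis, so touching it tells the height. The stud does not give. Microscope 0.35 m high, begins 0.14 m to the +y side
- pin_grip (a point): centre of the loose linchpin's red handle, 46 mm long (x), 14 mm wide (y), 26 mm high (z), on the pin's axis; grasp it from above across the 14 mm. x runs towards the pin's tip, z up; it starts level. From here along x: dark head begins at 23 mm, its front face (shoulder) at 38, 10 x 10 mm square shank, tapers from 84 to a round nose of 4 mm radius, tip at 98 mm
- pin_shoulder (a point): point on the pin's axis in the head's front face (22 x 22 mm), 38 mm ahead of pin_grip, 60 mm behind the tip; axes as the pin's. Home: the head stops against the stud's -x face, this point then 15 mm to the -x side of stud_foot
- pin: the linchpin as a whole, about 0.18 kg; origin at pin_shoulder, same axes
- ring (a joint): angle of the brass ring to the pin, rad: 0 in line with the pin, 0.9 to 1.1 standing up as at the start, rising from the head and leaning towards the tip; friction holds it where it is left (0.4 N at the tab). Pushed down it meets the pin's round nose at +0.08, must be stretched over it (5 to 10 N down on the tab), and snaps past below -0.08; stop at -0.15
- ring_tab (a point): centre of the yellow tab on the ring's free end, 20 mm long x 22 mm wide x 4 mm thick; x outward along the ring, z its upper side when down. 79 mm from the hinge, which lies across the head 7 mm behind the shoulder, at axis height. Ring: 4 mm wire, 32 mm wide inside, end bar 66.5 mm from the hinge; it passes down around the stud
- pin_rest: grey fixed rest, 46 x 26 mm block on a 90 x 70 mm foot, its open-topped slot (floor 50 mm above the bench, 13 mm wide, 8 mm deep) carries the pin's shank along the rest's x, a step holds up the head; origin on the bench under its centre
- tube_rack: loose blue tube rack, 85 x 120 x 30 mm; origin under its centre
- dish: loose clear round dish, 70 mm across, 14 mm high, on the microscope's stage; origin under its centre
- screwdriver: loose screwdriver lying on the bench; origin under its middle
- collar: loose dark steel ring 36 mm across, 14 mm high; origin under its centre
- beaker: loose glass beaker 66 mm across, 80 mm high; origin under its centre
Mind the look-alikes: they are no part of the job. What is shaped like the pin but blue or turquoise is not meant.

How it is judged:
On the way, in this order (a step that is already met when the one before it is completed fails the run):
1. the pin is pushed home through the stud's hole with its ring still up (x of pin_shoulder in the frame of stud_foot between -0.0185 and -0.012 m and y of pin_shoulder in the frame of stud_foot between -0.004 and 0.004 m and z of pin_shoulder in the frame of stud_foot between 0.0405 and 0.0735 m and angle between the x axis of pin_shoulder and the x axis of stud_foot, either way round below 0.15 rad and value of joint ring above 0.4 rad), for 0.2 s.
2. the ring is snapped over the pin's end (x of pin_shoulder in the frame of stud_foot between -0.0185 and -0.012 m and y of pin_shoulder in the frame of stud_foot between -0.004 and 0.004 m and z of pin_shoulder in the frame of stud_foot between 0.0405 and 0.0735 m and angle between the x axis of pin_shoulder and the x axis of stud_foot, either way round below 0.15 rad and value of joint ring below -0.08 rad), for 0.2 s.
At the end, for the whole second after the job is handed in: The pin is through the stud's hole, its shoulder within 3.5 mm of the stud's face, on its centre line (within 4 mm) and in line within 0.15 rad; the ring is snapped past the pin's end (ring below -0.08 rad); all is let go and at rest (all of step 2 and linear speed of pin below 0.02 m/s); the robot touches nothing.
It fails at once if the stand or its stud is loaded with more than 35 N (contact force between stand and anything else above 35 N).
It fails at once if a bystander (rack, dish, screwdriver, collar or beaker) is shifted by more than 30 mm (distance of any of tube_rack, dish, screwdriver, collar, beaker from where it was at the start of the episode above 0.03 m).
It also fails if it takes over 69 s, if anything falls off the work surface, if the arm or the gripper's body presses on something with over 40 N, if the wrist force passes 120 N, or if a joint passes its speed limit or range.

## Robot

A 6-joint arm with a two-finger parallel gripper is mounted at the origin on the work surface. World frame = base frame: x ahead of the robot, y to its left, z up, the work surface at z = 0. Lengths are in m, angles in rad, forces in N, time in s.
With the tool pointing down it reaches from about 0.4 to 0.825 m from the base axis. Payload 7 kg.
Tool frame: the origin (TCP) lies at the very end of the fingers, on their centre line; the grasp point (between the pads) lies 19 mm behind it (arm.pinch_z is the z of the grasp point in the tool frame, in m); z points along the fingers, y is the direction in which the jaws open and shut (so a half turn about z gives the same grasp; the last joint's range is limited). The gripper opens to 88 mm and grips with 3 to 60 N. Pads are 19 mm wide; open, the fingers measure 130 mm over their backs; the gripper's body (78 mm by 193 mm) begins 47 mm behind the grasp point.
Start: joints at [-0.876, 0.359, 0.012, 0, -1.224, -0.288], TCP at [0.267, -0.62, 0.227] pointing down, gripper open.
Joint ranges: [-3.07, 3.07], [-1.43, 2.12], [-1.02, 1.25], [-3.03, 1.67], [-3.05, -0], [-3.03, 3.03]. Speed limits (rad/s): [2.39, 2.39, 3.01, 3.14, 3.14, 3.14].

## Interface

Orientations are given as [roll, pitch, yaw] about the fixed x, y, z axes, in that order (R = Rz(yaw) Ry(pitch) Rx(roll)).
In Python, from station import arm gives the robot as it stands.
- The arm moves only by the tool drive_tool, never from a script. Its argument "targets" is a list of rows, each a list of 6 numbers: the shift along the world's x, y, z in units of 0.04 m (1.0 is 0.04 m), then the turn, a rotation vector about the world's x, y, z in units of 6 degrees (1.0 is 6 degrees). In form: [[x, y, z, wx, wy, wz], ...]. A call has 1 to 5 rows; each row shifts and turns the commanded pose from where the row before left it; what a row does not reach is not made up. A row lasts 1/8 s, in which the tool goes at most 62.5 mm and 10.7 degrees, less where a joint would pass 70% of its speed; a pose out of reach is approached as far as the arm can. A call with a number of a shift or a turn outside -1 to 1 is refused whole. A call with a gripper value outside its range is refused whole. "claw" is the opening, from 0 (shut) to 1 (fully open), set as the call begins (left out, the last holds). The fingers move at their own pace and stop on an object; "newtons" is the grip in N (left out, the last holds). Time passes only in rows, so rows that do not move let the fingers close. It gives the time, the measured TCP pose, the force and the opening at its end, in the units of the state.
- arm.get_state(): the state, without advancing time (a new reading comes with each control period).
- arm.grab_frame(name): name is "scene" or "side" or "wrist"; returns (picture, depth): 420x560x3 uint8, red, green, blue; 420x560 float32, m along the optical axis (not along the pixel's ray), 0 where there is no reading.
- arm.get_calibration(name): a dict with "mtx" (3x3 intrinsics, pixels), "origin" and "rotation" of the camera in the world. Camera axes: x right, y up, looking along -z (the intrinsics and any distortion apply to the point x, -y, -z); pixel columns grow to the right and rows downward; lengths in m; the calibration is good to about 2 mm. A picture is of the moment at which its call begins: read the wrist's pose just before it. get_calibration takes no time and is no camera call; for the wrist camera it gives the pose at the moment of the call.
- arm.job_done(): hands the job in, once; it reports no verdict.
Trained networks look in the newest picture that a camera, given by its name, has taken for a name from the list of things; names that differ only in an ending like _2 or _b are one class to them, and where a whole thing is asked for, a point or a joint stands for the part that bears it (a point fixed in the world has none). Each returns a list of dicts, best first, with "score" (0 to 1); they miss things now and then, are a little off and sometimes report something else, mostly with a low value. They report only what shows in the picture. A call takes as long as a camera call. They do not tell look-alikes from the thing itself.
- arm.search_frame(target, camera): "point" ([x, y, z] in m, in the coordinates of the camera as it stood for that picture, good to about 4 mm: the middle of the surface that is visible of it).
- arm.cut_out(target, camera): "pixels" (420x560 bool, what is visible of it).
- arm.landmark_of(target, camera): "point" ([x, y, z] in m, in the coordinates of the camera as it stood for that picture, good to about 4 mm: a listed point, or the origin of a listed thing).
The state is a dict: "t": time; "q": joint angles; "qd": joint speeds; "joint_efforts": joint torques, N m; "eef_pos": TCP position; "ee_rot": TCP orientation; "force": force on the tool from outside, world axes, zero at the start; "moment": the same for the moment, N m; "width": finger opening in m.
Only numpy, scipy, OpenCV 4.12 (cv2) and the standard library are available. Lean on these libraries where they do the work, as an engineer would, in place of code of your own. Each camera call takes 0.05 s, during which the arm holds its last target. There are 200 camera calls.

## Working session

There is one attempt and no reset: what is moved stays moved. The work goes in short steps, Python scripts to look and compute and a tool call to move; the robot and the scene stay as the last step left them, time stands still between calls to the robot, and variables do not carry over. Pictures are saved under pics/ and viewed, about 8 in all and at most 12, crops included, and the job is handed in when it is done.

Besides the shell and the picture viewer there is one more tool, called after ">>>" by a JSON object that holds its "op" and its "data". drive_tool: Moves the arm, as the interface text tells. Shifts and turns lie within -1 to 1; 1 stands for 0.04 m of shift or 6 degrees of turn. Its arguments: {"type":"object","properties":{"targets":{"type":"array"},"claw":{"type":"number"},"newtons":{"type":"number"}},"required":["targets"]}

```bash
mkdir -p pics
cat > h.py <<'E'
from station import arm
import numpy as np, cv2
np.set_printoptions(precision=4,suppress=True)
def w(c,p):
    k=arm.get_calibration(c); return np.array(k['rotation'])@np.array(p)+np.array(k['origin'])
def px(c,P):
    k=arm.get_calibration(c); q=np.array(k['rotation']).T@(np.array(P)-np.array(k['origin'])); q=np.array([q[0],-q[1],-q[2]]); u=np.array(k['mtx'])@q; return u[:2]/u[2]
def deproj(c,u,v,d):
    k=arm.get_calibration(c); r=np.linalg.inv(np.array(k['mtx']))@np.array([u,v,1.]); r=r*np.expand_dims(d,-1) if np.ndim(d) else r*d
    return w(c,[r[0],-r[1],-r[2]])
def save(n,img,s=1):
    cv2.imwrite('pics/'+n,cv2.resize(img[:,:,::-1],None,fx=s,fy=s,interpolation=cv2.INTER_CUBIC))
E
python3 - <<'E'
from h import *
ims=[]
for c in ['scene','side']:
    im,d=arm.grab_frame(c); save(c+'0.png',im,1.42)
    np.savez('/tmp/'+c,im=im,d=d)
    for n in ['stud_foot','pin_grip','pin_shoulder','ring_tab','pin_rest','stand']:
        for r in arm.landmark_of(n,c)[:3]: P=w(c,r['point']); print(c,n,round(r['score'],2),P,px(c,P))
    print(arm.get_calibration(c)['origin'])
print(arm.get_state())
E
```

```text
Traceback (most recent call last):
  File "h.py", line 7, in px
    k=arm.get_calibration(c); q=np.array(k['rotation']).T@(np.array(P)-np.array(k['origin'])); q=np.array([q[0],-q[1],-q[2]]); u=np.array(k['mtx'])@q; return u[:2]/u[2]
                                                                                                           ~^^^
IndexError: invalid index to scalar variable.
```

```bash
cat > h.py <<'E'
from station import arm
import numpy as np, cv2
from scipy.spatial.transform import Rotation as Ro
np.set_printoptions(precision=4,suppress=True)
def cal(c):
    k=arm.get_calibration(c); r=np.array(k['rotation'],float)
    if r.size==3: r=Ro.from_euler('xyz',r).as_matrix()
    return np.array(k['mtx']),r,np.array(k['origin'])
def w(c,p):
    M,R,o=cal(c); return np.asarray(p)@R.T+o
def px(c,P):
    M,R,o=cal(c); q=(np.asarray(P)-o)@R*[1,-1,-1]; u=M@q; return u[:2]/u[2]
def deproj(c,u,v,d):
    M,R,o=cal(c); u,v,d=map(np.asarray,(u,v,d))
    r=np.stack([(u-M[0,2])/M[0,0]*d,-(v-M[1,2])/M[1,1]*d,-d],-1); return r@R.T+o
def save(n,img,s=1):
    cv2.imwrite('pics/'+n,cv2.resize(img[:,:,::-1],None,fx=s,fy=s,interpolation=cv2.INTER_CUBIC))
E
python3 - <<'E'
from h import *
print(arm.get_calibration('scene'))
for c in ['scene','side']:
    im,d=arm.grab_frame(c); save(c+'0.png',im,1.42)
    np.savez('/tmp/'+c,im=im,d=d)
    for n in ['stud_foot','pin_grip','pin_shoulder','ring_tab','pin_rest','stand']:
        for r in arm.landmark_of(n,c)[:3]: P=w(c,r['point']); print(c,n,round(r['score'],2),P,px(c,P))
print(arm.get_state())
E
```

```text
{'mtx': array([[454.4555,   0.    , 280.0326],
       [  0.    , 454.4555, 204.0858],
       [  0.    ,   0.    ,   1.    ]]), 'origin': array([ 1.1889, -0.9422,  1.1718]), 'rotation': array([0.7973, 0.0055, 0.5886])}
scene stud_foot 0.69 [ 0.6264 -0.0164  0.0214] [295.1245 223.2962]
scene pin_grip 0.72 [ 0.4243 -0.3821  0.0183] [179.7383 268.4415]
scene pin_grip 0.65 [ 0.2954 -0.4639  0.0157] [132.2169 268.2239]
scene pin_grip 0.6 [ 0.3656 -0.1907  0.0168] [205.0081 224.594 ]
scene pin_shoulder 0.82 [ 0.4234 -0.3427  0.0121] [188.1969 261.3789]
scene pin_shoulder 0.77 [ 0.3284 -0.194   0.0126] [196.4219 221.718 ]
scene pin_shoulder 0.71 [ 0.5961 -0.2511  0.057 ] [247.1435 257.1481]
scene ring_tab 0.62 [ 0.3786 -0.5378  0.0013] [134.3569 299.4162]
scene ring_tab 0.51 [ 0.6364 -0.2495  0.1168] [257.0608 249.9961]
scene ring_tab 0.51 [ 0.2551 -0.1977  0.0027] [180.6544 216.059 ]
scene pin_rest 0.65 [ 0.5604 -0.4461  0.002 ] [199.7169 306.039 ]
scene pin_rest 0.59 [ 0.6206 -0.249   0.0006] [254.6395 271.1872]
scene pin_rest 0.2 [ 0.6248 -0.0168  0.0217] [294.6906 223.121 ]
scene stand 0
[... 651 characters left out ...]
 ring_tab 0.62 [ 0.6385 -0.246   0.1186] [305.7586 249.4145]
side ring_tab 0.58 [ 0.2557 -0.1889  0.0006] [175.5005 273.5782]
side pin_rest 0.72 [ 0.6239 -0.2496  0.0011] [299.6393 279.7038]
side stand 0.82 [ 0.6336 -0.0106  0.0004] [293.0731 227.5513]
{'t': 0.8, 'q': array([-0.8759,  0.3586,  0.0119, -0.0001, -1.2241, -0.2881]), 'qd': array([-0.0003,  0.0001,  0.0002,  0.0023, -0.0003,  0.0008]), 'joint_efforts': array([ -0.0002, -58.228 ,  29.3288,   7.002 ,   0.0127,   0.    ]), 'eef_pos': array([ 0.2671, -0.6199,  0.2266]), 'ee_rot': array([ 3.1416,  0.    , -2.7348]), 'force': array([-0.6301,  0.4246, -0.8478]), 'moment': array([ 0.0704, -0.0256, -0.0251]), 'width': 0.08773918759526303}
```

View pics/scene0.png

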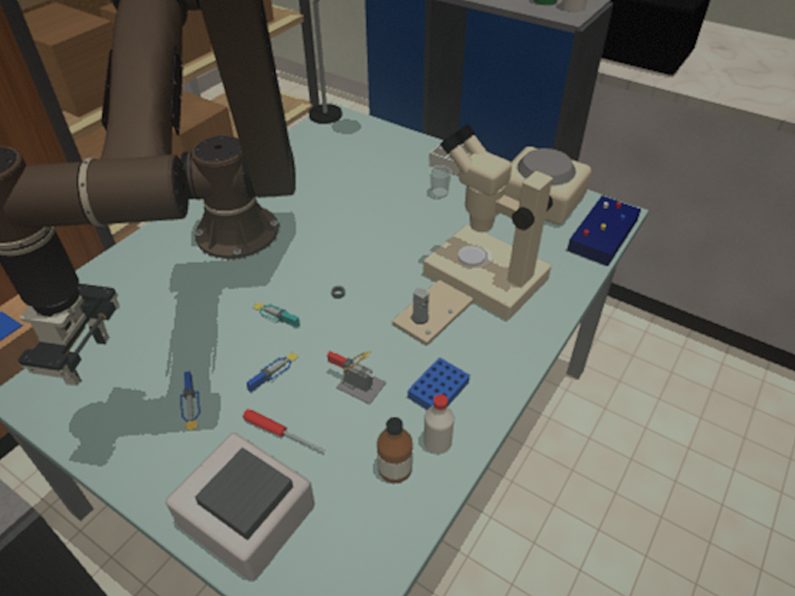

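View pics/side0.png

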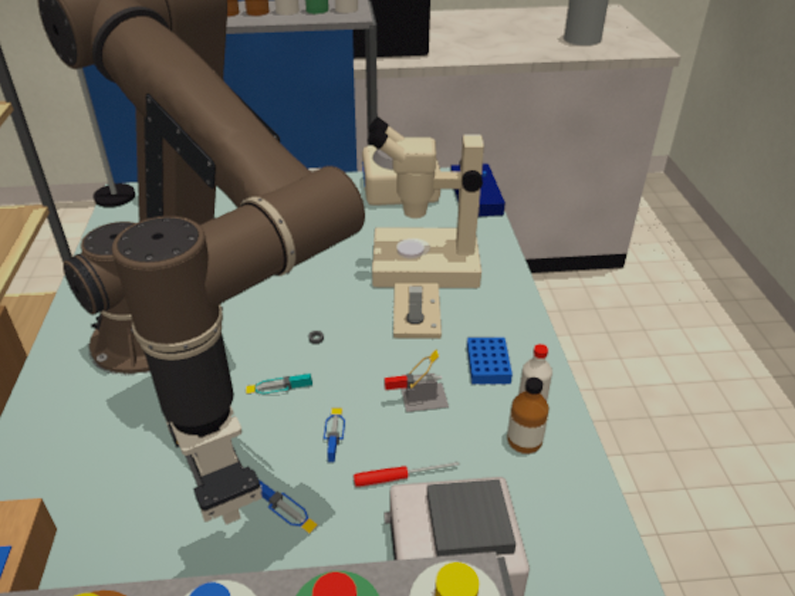

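Candidates for the pin (scene0.png pixels): the red-handled one in the grey rest at (345,362), blue at (272,370) and (190,400), turquoise at (277,315). The red one in the rest with its ring standing up fits, and I'll confirm it with a wrist close-up.

>>> {"op": "drive_tool", "data": {"targets": [[0.8, 0.8, 0.9, 0, 0, -0.5], [0.8, 0.8, 0.9, 0, 0, -0.5], [0.8, 0.8, 0.8, 0, 0, -0.5], [0.8, 0.8, 0, 0, 0, -0.5], [0.8, 0.8, 0, 0, 0, -0.5]]}}

```text
t: 1.42
eef_pos: [0.4281, -0.4588, 0.3313]
ee_rot: [-3.141, 0.001, -2.998]
force: [0.1, 0.0, 0.0]
width: 0.0875
```

>>> {"op": "drive_tool", "data": {"targets": [[0.8, 0.8, 0, 0, 0, -0.5], [0.8, 0.8, 0, 0, 0, -0.5], [0.8, 0.8, 0, 0, 0, -0.4], [0, 0.8, 0, 0, 0, 0], [0, 0, 0, 0, 0, 0]]}}

```text
t: 2.05
eef_pos: [0.5236, -0.3301, 0.3309]
ee_rot: [3.142, 0.001, -3.141]
force: [0.0, -0.1, -0.3]
width: 0.0876
```

Run:
```python
from h import *
s=arm.get_state();print(s['t'],s['eef_pos'],s['ee_rot'],s['q'],s['force'])
c='wrist'
im,d=arm.grab_frame(c); save('w1.png',im,1.42); np.savez('/tmp/w1',im=im,d=d); print(cal(c))
for n in ['stud_foot','pin_grip','pin_shoulder','ring_tab','pin_rest']:
    for r in arm.landmark_of(n,c)[:2]: P=w(c,r['point']); print(c,n,round(r['score'],2),P,px(c,P))
```

```text
2.05 [ 0.5236 -0.3301  0.3309] [ 3.1416  0.0005 -3.1405] [-0.2476  0.2197  0.053  -0.0002 -1.4036 -1.3221] [ 0.0301 -0.1221 -0.2559]
(array([[295.0174,   0.    , 281.2414],
       [  0.    , 295.0174, 213.8133],
       [  0.    ,   0.    ,   1.    ]]), array([[-0.    , -0.9639, -0.2664],
       [ 1.    , -0.0004,  0.0012],
       [-0.0013, -0.2664,  0.9639]]), array([ 0.4511, -0.3304,  0.4878]))
wrist stud_foot 0.68 [ 0.5926 -0.2478  0.0588] [336.1116 228.3974]
wrist stud_foot 0.66 [ 0.628  -0.0201  0.0185] [465.5238 240.7137]
wrist pin_grip 0.95 [ 0.4246 -0.3849  0.0154] [246.4289 114.5748]
wrist pin_grip 0.85 [ 0.2969 -0.4659  0.0122] [186.4118  19.7024]
wrist pin_shoulder 0.85 [ 0.3268 -0.4895  0.0106] [172.3799  43.8899]
wrist pin_shoulder 0.82 [ 0.3238 -0.1882  0.0066] [379.9239  41.7885]
wrist ring_tab 0.89 [ 0.6343 -0.2495  0.1141] [341.3134 269.842 ]
wrist ring_tab 0.74 [ 0.4364 -0.2747 -0.0006] [317.6601 123.0192]
wrist pin_rest 0.89 [ 0.6178 -0.2499 -0.0055] [328.3283 230.8532]
wrist pin_rest 0.6 [ 0.399  -0.0423 -0.002 ] [468.1825  97.3539]
```

View pics/w1.png

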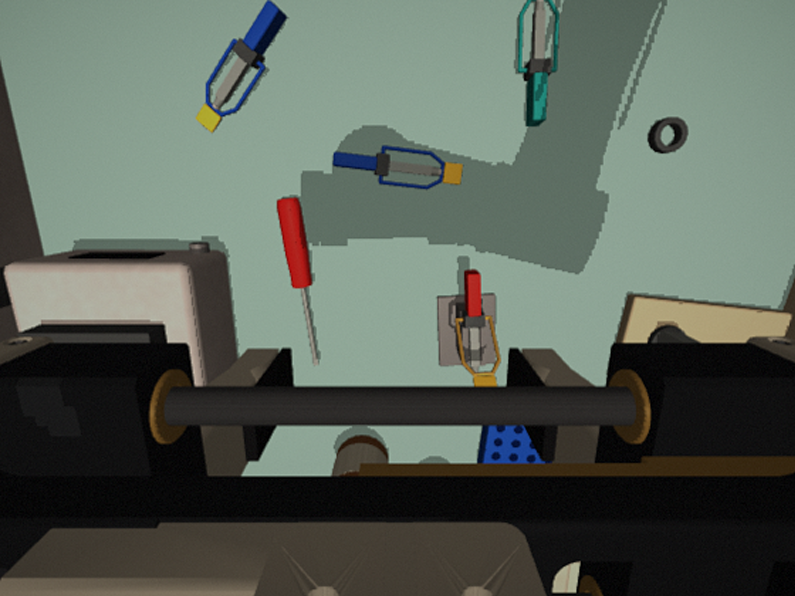

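>>> {"op": "drive_tool", "data": {"targets": [[0.3, 1.0, -0.8, 0, 0, 0], [0.2, 0.9, -0.8, 0, 0, 0], [0, 0, 0, 0, 0, 0]]}}

```text
t: 2.72
eef_pos: [0.542, -0.2543, 0.2638]
ee_rot: [3.14, -0.004, 3.141]
force: [-0.1, -0.4, 0.1]
width: 0.0875
```

```bash
cat > meas.py <<'E'
from h import *
def red(c,tag):
    im,d=arm.grab_frame(c); np.savez('/tmp/'+tag,im=im,d=d)
    hsv=cv2.cvtColor(im,cv2.COLOR_RGB2HSV).astype(int)
    m=((hsv[...,0]<6)|(hsv[...,0]>174))&(hsv[...,1]>150)&(hsv[...,2]>60)&(d>0)
    v,u=np.nonzero(m); P=deproj(c,u,v,d[v,u])
    k=(abs(P[:,0]-.56)<.06)&(abs(P[:,1]+.249)<.04)&(P[:,2]>.03); P=P[k]
    T=P[P[:,2]>np.percentile(P[:,2],90)-.004] 
    r=cv2.minAreaRect(T[:,:2].astype(np.float32)*1000)
    print(c,len(P),'top n',len(T),'z',np.median(T[:,2]),'mean',T.mean(0),'rect',r,'bounds',P.min(0),P.max(0))
    return im,d
E
python3 - <<'E'
from meas import *
print(arm.get_state()['eef_pos'])
im,d=red('wrist','w2'); save('w2.png',im,1.42)
for n in ['pin_grip','pin_shoulder','ring_tab','pin_rest']:
    for r in arm.landmark_of(n,'wrist')[:1]: P=w('wrist',r['point']); print(n,round(r['score'],2),P)
red('side','s2');red('scene','c2')
E
```

```text
[ 0.542  -0.2543  0.2638]
wrist 414 top n 389 z 0.06837440305097175 mean [ 0.5589 -0.2538  0.0684] rect ((559.64111328125, -253.6414337158203), (46.6610107421875, 14.22896957397461), 3.2783918380737305) bounds [ 0.536  -0.2619  0.0472] [ 0.5834 -0.2456  0.0705]
pin_grip 0.88 [ 0.3694 -0.1913  0.0165]
pin_shoulder 0.95 [ 0.4288 -0.3472  0.0108]
ring_tab 0.93 [ 0.3793 -0.54    0.0037]
pin_rest 0.8 [ 0.6214 -0.2503 -0.0023]
side 129 top n 48 z 0.06727717221812479 mean [ 0.5605 -0.2562  0.0675] rect ((560.3388061523438, -256.8965148925781), (45.03293228149414, 17.0805721282959), 2.6777102947235107) bounds [ 0.5381 -0.2654  0.044 ] [ 0.5826 -0.2448  0.0718]
scene 55 top n 26 z 0.06862123886959526 mean [ 0.5595 -0.2571  0.0692] rect ((561.343505859375, -256.5089416503906), (43.448307037353516, 11.783431053161621), 2.3557958602905273) bounds [ 0.5395 -0.2645  0.0499] [ 0.5832 -0.2485  0.0722]
```

View pics/w2.png

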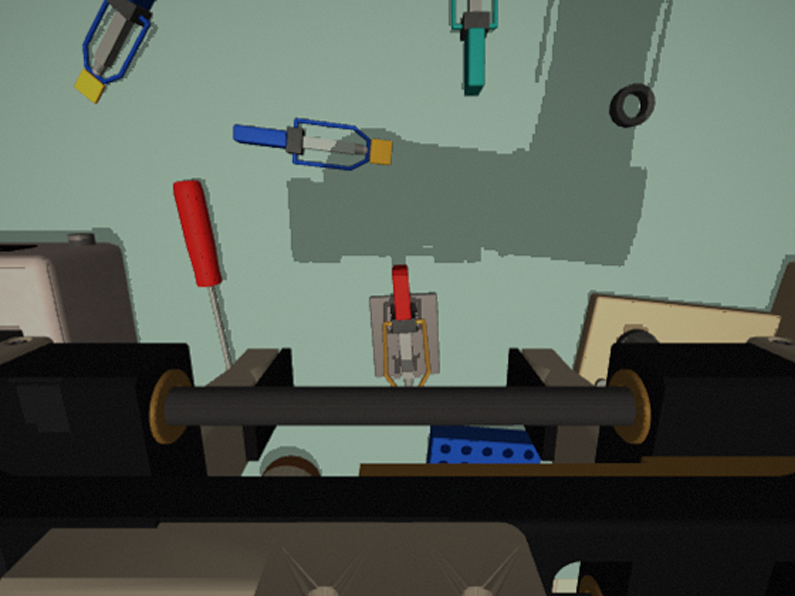

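>>> {"op": "drive_tool", "data": {"targets": [[0.2, 0.8, 0.6, 0, 0, 0], [0.2, 0.9, 0, 0, 0, 0], [0.2, 0.9, 0, 0, 0, 0], [0.2, 0.9, 0, 0, 0, 0], [0.2, 0.9, 0, 0, 0, 0]]}}

```text
t: 3.7
eef_pos: [0.5834, -0.0793, 0.2912]
ee_rot: [3.141, 0.001, 3.139]
force: [1.0, -0.6, -0.1]
width: 0.0878
```

>>> {"op": "drive_tool", "data": {"targets": [[0, 0.6, 0, 0, 0, 0], [0, 0, 0, 0, 0, 0]]}}

```text
t: 3.95
eef_pos: [0.5833, -0.055, 0.291]
ee_rot: [3.141, 0.001, 3.141]
force: [-0.3, -0.4, 0.2]
width: 0.0874
```

Run:
```python
from h import *
print(arm.get_state()['eef_pos'])
im,d=arm.grab_frame('wrist'); np.savez('/tmp/w3',im=im,d=d); save('w3.png',im,1.42)
for n in ['stud_foot','stand']:
    for r in arm.landmark_of(n,'wrist')[:1]: P=w('wrist',r['point']); print(n,round(r['score'],2),P)
def studtop(c,im,d):
    v,u=np.indices(d.shape); P=deproj(c,u,v,d); P[d==0]=9
    k=(abs(P[...,0]-.63)<.06)&(abs(P[...,1]+.016)<.06)
    S=P[k&(P[...,2]>.035)&(P[...,2]<.2)]
    print(c,'n',len(S),'z pct',np.percentile(S[:,2],[50,90,97,99]))
    T=S[S[:,2]>np.percentile(S[:,2],95)-.004]
    print(' top',len(T),T.mean(0),cv2.minAreaRect(T[:,:2].astype(np.float32)*1000))
    A=S[S[:,2]<.2]; print(' all rect',cv2.minAreaRect(A[:,:2].astype(np.float32)*1000))
    k2=(abs(P[...,0]-.63)<.15)&(P[...,1]<.09)&(P[...,1]>-.12)&(abs(P[...,2]-.018)<.005)
    L=P[k2]; print(' plate',len(L),np.median(L[:,2]),cv2.minAreaRect(L[:,:2].astype(np.float32)*1000))
studtop('wrist',im,d)
for c in ['scene','side']:
    z=np.load('/tmp/'+c+'.npz'); studtop(c,z['im'],z['d'])
```

```text
[ 0.5833 -0.055   0.291 ]
stud_foot 0.65 [ 0.6274 -0.0175  0.0184]
stand 0.94 [ 0.6232 -0.0152 -0.0023]
wrist n 795 z pct [0.1032 0.1049 0.1053 0.1058]
 top 461 [ 0.6261 -0.014   0.1041] ((626.5510864257812, -13.893037796020508), (24.109519958496094, 30.448749542236328), 83.15524291992188)
 all rect ((626.5145263671875, -13.953571319580078), (24.342023849487305, 31.04568099975586), 83.85368347167969)
 plate 5872 0.016305198408225502 ((685.953125, 1.9188385009765625), (167.50350952148438, 229.35494995117188), 76.97320556640625)
scene n 210 z pct [0.0783 0.1052 0.1086 0.1102]
 top 38 [ 0.6314 -0.017   0.1061] ((630.6334838867188, -16.501638412475586), (30.5395450592041, 25.88378143310547), 1.1468963623046875)
 all rect ((630.1280517578125, -16.54367446899414), (29.758907318115234, 36.27539825439453), 83.64830017089844)
 plate 771 0.01746375298077063 ((684.095703125, -6.061164855957031), (190.5574188232422, 208.87109375), 83.8198013305664)
side n 188 z pct [0.0791 0.1044 0.107  0.1076]
 top 32 [ 0.6273 -0.0167  0.1052] ((627.2322387695312, -17.568008422851562), (27.08543586730957, 25.6483097076416), 83.16535186767578)
 all rect ((628.0841064453125, -16.622455596923828), (29.789335250854492, 27.434837341308594), 81.96411895751953)
 plate 729 0.016571502680250427 ((678.8489379882812, -6.4445648193359375), (190.71237182617188, 196.3969268798828), 84.4629898071289)
```

View pics/w3.png

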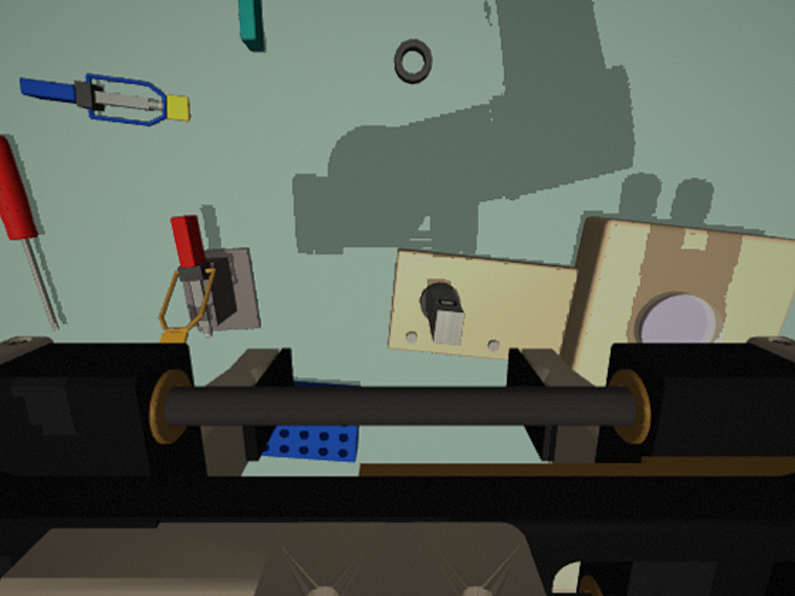

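Stud: the top is at about (0.6265,-0.014), x axis yawed about -6.5°. Pin: handle at (0.5596,-0.2537), yaw about +3°, axis z 0.055. In w2 the red handle at (400,292) sits in the grey rest with its brass ring up, so this is the pin meant. Next I touch the stud's top with closed fingers.

>>> {"op": "drive_tool", "data": {"targets": [[0.5, 0.5, -0.9, 0, 0, 0], [0.58, 0.53, -0.9, 0, 0, 0], [0, 0, -0.9, 0, 0, 0], [0, 0, -0.9, 0, 0, 0], [0, 0, -0.8, 0, 0, 0]], "claw": 0, "newtons": 10}}

```text
t: 4.72
eef_pos: [0.6261, -0.0159, 0.1133]
ee_rot: [-3.141, -0.0, 3.139]
force: [1.4, -0.9, 0.3]
width: 0.0429
```

>>> {"op": "drive_tool", "data": {"targets": [[0, 0, 0, 0, 0, 0], [0, 0, -0.05, 0, 0, 0], [0, 0, 0, 0, 0, 0]]}}

```text
t: 5.1
eef_pos: [0.6272, -0.0148, 0.1142]
ee_rot: [3.141, 0.002, 3.14]
force: [-0.7, 0.0, -0.6]
width: 0.0131
```

>>> {"op": "drive_tool", "data": {"targets": [[0, 0, -0.05, 0, 0, 0], [0, 0, -0.05, 0, 0, 0], [0, 0, -0.03, 0, 0, 0], [0, 0, 0, 0, 0, 0]]}}

```text
t: 5.6
eef_pos: [0.6262, -0.0147, 0.1072]
ee_rot: [-3.142, -0.0, 3.14]
force: [-0.7, -0.4, 0.8]
width: 0.0007
```

>>> {"op": "drive_tool", "data": {"targets": [[0, 0, -0.025, 0, 0, 0], [0, 0, -0.025, 0, 0, 0], [0, 0, 0, 0, 0, 0]]}}

```text
t: 5.98
eef_pos: [0.6263, -0.0147, 0.1062]
ee_rot: [-3.141, 0.001, 3.14]
force: [-3.0, 1.0, 5.8]
width: 0.0004
```

>>> {"op": "drive_tool", "data": {"targets": [[0, 0, -0.015, 0, 0, 0], [0, 0, 0, 0, 0, 0]]}}

```text
t: 6.22
eef_pos: [0.6263, -0.0147, 0.1061]
ee_rot: [-3.141, 0.001, 3.141]
force: [-4.4, 1.7, 10.9]
width: 0.0006
```

>>> {"op": "drive_tool", "data": {"targets": [[0, 0, 0.04, 0, 0, 0], [0, 0, 0, 0, 0, 0]]}}

```text
t: 6.48
eef_pos: [0.6263, -0.0147, 0.1064]
ee_rot: [3.142, 0.0, 3.14]
force: [-0.2, -0.0, -0.3]
width: 0.0007
```

>>> {"op": "drive_tool", "data": {"targets": [[0, 0, 1.0, 0, 0, 0], [-0.5, -0.9, 1.0, 0, 0, 0.5], [-0.5, -1.0, 0, 0, 0, 0], [-0.4, -1.0, 0, 0, 0, 0], [-0.25, -1.0, 0, 0, 0, 0]], "claw": 0.6}}

```text
t: 7.1
eef_pos: [0.5595, -0.1718, 0.1865]
ee_rot: [3.141, 0.0, -3.091]
force: [1.1, -1.2, 0.0]
width: 0.045
```

>>> {"op": "drive_tool", "data": {"targets": [[0, -1.0, 0, 0, 0, 0], [0, -1.0, 0, 0, 0, 0], [0, -0.07, -0.6, 0, 0, 0], [0, 0, -0.8, 0, 0, 0], [0, 0, 0, 0, 0, 0]]}}

```text
t: 7.72
eef_pos: [0.5583, -0.2533, 0.1277]
ee_rot: [3.14, -0.005, -3.092]
force: [-0.6, -0.1, 0.7]
width: 0.0523
```

>>> {"op": "drive_tool", "data": {"targets": [[0.03, 0, -0.8, 0, 0, 0], [0, 0, -0.8, 0, 0, 0], [0, 0, -0.5, 0, 0, 0], [0, 0, -0.19, 0, 0, 0], [0, 0, 0, 0, 0, 0]]}}

```text
t: 8.35
eef_pos: [0.562, -0.2535, 0.0395]
ee_rot: [-3.141, 0.0, -3.09]
force: [0.4, 0.9, 1.0]
width: 0.0526
```

>>> {"op": "drive_tool", "data": {"targets": [[0, 0, 0, 0, 0, 0], [0, 0, 0, 0, 0, 0], [0, 0, 0, 0, 0, 0], [0, 0, 0, 0, 0, 0]], "claw": 0, "newtons": 35}}

```text
t: 8.85
eef_pos: [0.5615, -0.2535, 0.039]
ee_rot: [-3.142, 0.0, -3.091]
force: [0.6, -0.2, 0.7]
width: 0.0177
```

>>> {"op": "drive_tool", "data": {"targets": [[0, 0, 0, 0, 0, 0], [0, 0, 0, 0, 0, 0], [0, 0, 0, 0, 0, 0]]}}

```text
t: 9.22
eef_pos: [0.5614, -0.2535, 0.0389]
ee_rot: [-3.142, -0.0, -3.091]
force: [-1.3, 0.8, 2.9]
width: 0.0137
```

```bash
python3 -c "
from h import *
s=arm.get_state();print(s['t'],s['eef_pos'],s['ee_rot'],s['width'],s['force'],s['moment'])"
```

```text
9.225 [ 0.5614 -0.2535  0.0389] [-3.1416 -0.     -3.0907] 0.013721536125493972 [-1.3214  0.7613  2.8971] [ 0.3468  0.2554 -0.0069]
```

>>> {"op": "drive_tool", "data": {"targets": [[0, 0, 0.3, 0, 0, 0], [0, 0, 0.6, 0, 0, 0], [-0.3, 0.3, 0.8, 0, 0, 0], [-0.5, 0.7, 0.3, 0, 0, -0.3], [-0.5, 0.8, 0, 0, 0, -0.4]]}}

```text
t: 9.85
eef_pos: [0.5096, -0.1811, 0.1203]
ee_rot: [3.142, 0.002, 3.117]
force: [0.0, 0.5, -2.0]
width: 0.0139
```

>>> {"op": "drive_tool", "data": {"targets": [[-0.38, 0.8, 0, 0, 0, -0.4], [0, 0.8, 0, 0, 0, -0.47], [0, 0.8, 0, 0, 0, 0], [0, 0.8, 0, 0, 0, 0], [0, 0.8, 0, 0, 0, 0]]}}

```text
t: 10.48
eef_pos: [0.4941, -0.0205, 0.1194]
ee_rot: [3.141, 0.0, 3.028]
force: [-0.2, 0.5, -2.0]
width: 0.014
```

>>> {"op": "drive_tool", "data": {"targets": [[0, 0.5, 0, 0, 0, 0], [0, 0, 0, 0, 0, 0]]}}

```text
t: 10.72
eef_pos: [0.4944, -0.0004, 0.1193]
ee_rot: [3.141, 0.001, 3.03]
force: [-0.6, 0.2, -2.4]
width: 0.0137
```

Run:
```python
from h import *
s=arm.get_state();print(s['t'],s['eef_pos'],s['ee_rot'],s['width'],s['force'])
a,d1=arm.grab_frame('wrist'); b,d2=arm.grab_frame('side'); c,d3=arm.grab_frame('scene')
P=s['eef_pos']
def crop(c,im,s=90):
    u,v=px(c,P+[.08,0,0]).astype(int); u=min(max(u,s),560-s);v=min(max(v,s),420-s); return cv2.resize(im[v-s:v+s,u-s:u+s],(390,390),interpolation=cv2.INTER_CUBIC)
save('grip.png',np.hstack([crop('wrist',a,110),crop('side',b,60)]))
v,u=np.indices(d1.shape); Q=deproj('wrist',u,v,d1)
hsv=cv2.cvtColor(a,cv2.COLOR_RGB2HSV).astype(int)
for nm,m in [('red',((hsv[...,0]<6)|(hsv[...,0]>174))&(hsv[...,1]>150)&(abs(Q[...,0]-P[0])<.05)),('shank',(Q[...,0]>P[0]+.04)&(Q[...,0]<P[0]+.095))]:
    k=m&(d1>0)&(abs(Q[...,1]-P[1]+.006)<.03)&(abs(Q[...,2]-P[2]-.02)<.02); T=Q[k]
    if len(T)>5: print(nm,len(T),T.mean(0),np.median(T[:,2]),cv2.minAreaRect(T[:,:2].astype(np.float32)*1000),cv2.fitLine(T[:,:2].astype(np.float32),2,0,.01,.01).ravel())
for n in ['pin_grip','pin_shoulder','ring_tab']:
  for cc in ['wrist','side','scene']:
    for r in arm.landmark_of(n,cc):
        p=w(cc,r['point'])
        if np.linalg.norm(p-P)<.16: print(cc,n,round(r['score'],2),p-P)
```

```text
10.725 [ 0.4944 -0.0004  0.1193] [3.1412 0.0005 3.0299] 0.013722604586351854 [-0.5815  0.2002 -2.3577]
red 1986 [ 0.4846 -0.0005  0.1445] 0.14642005252160273 ((491.2217712402344, -1.2878713607788086), (16.903074264526367, 46.75904846191406), 83.55159759521484) [ 0.9941 -0.1087  0.4846 -0.0005]
wrist pin_grip 0.58 [-0.0044 -0.0036  0.0147]
side pin_grip 0.45 [-0.001  -0.002   0.0132]
scene pin_grip 0.68 [-0.0052  0.002   0.0141]
scene pin_grip 0.28 [ 0.076  -0.0109  0.0762]
wrist pin_shoulder 0.68 [ 0.0339 -0.0053  0.0112]
side pin_shoulder 0.68 [ 0.0339 -0.0039  0.0204]
scene pin_shoulder 0.46 [ 0.0332 -0.0046  0.0193]
side ring_tab 0.65 [ 0.0748 -0.0045  0.0764]
scene ring_tab 0.53 [ 0.0802 -0.0094  0.0788]
```

View pics/grip.png

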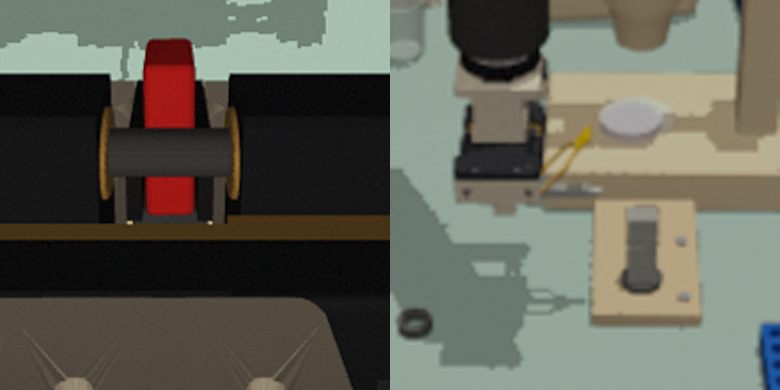

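>>> {"op": "drive_tool", "data": {"targets": [[0, 0.04, -0.7, 0, 0, 0], [0, 0, -0.73, 0, 0, 0], [0, 0, 0, 0, 0, 0]]}}

```text
t: 11.7
eef_pos: [0.4927, -0.0005, 0.0599]
ee_rot: [-3.14, -0.004, 3.028]
force: [0.6, -0.1, -1.5]
width: 0.0133
```

Run:
```python
from h import *
s=arm.get_state();print(s['t'],s['eef_pos'],s['ee_rot'],s['width'],s['force'])
P=s['eef_pos']
a,d=arm.grab_frame('wrist')
v,u=np.indices(d.shape); Q=deproj('wrist',u,v,d)
hsv=cv2.cvtColor(a,cv2.COLOR_RGB2HSV).astype(int)
m=((hsv[...,0]<6)|(hsv[...,0]>174))&(hsv[...,1]>150)&(abs(Q[...,0]-P[0])<.05)&(Q[...,2]>P[2]+.024)&(Q[...,2]<P[2]+.035)
T=Q[m]; A=np.c_[T[:,0]-P[0],T[:,1]-P[1],np.ones(len(T))]; print(len(T),np.linalg.lstsq(A,T[:,2],rcond=None)[0],T[:,2].mean())
im,d=arm.grab_frame('side'); u,v=px('side',P+[.1,0,.02]).astype(int)
im2,d2=arm.grab_frame('scene'); u2,v2=px('scene',P+[.1,0,.02]).astype(int)
f=lambda im,u,v:cv2.resize(im[v-32:v+32,u-40:u+40],(400,320),interpolation=cv2.INTER_CUBIC)
save('pre.png',np.hstack([f(im,u,v),f(im2,u2,v2)]))
```

```text
11.7 [ 0.4927 -0.0005  0.0599] [-3.1396 -0.004   3.0276] 0.013281277704775135 [ 0.5789 -0.0654 -1.5428]
1710 [ 0.0096 -0.0025  0.0888] 0.08876435966014892
```

View pics/pre.png

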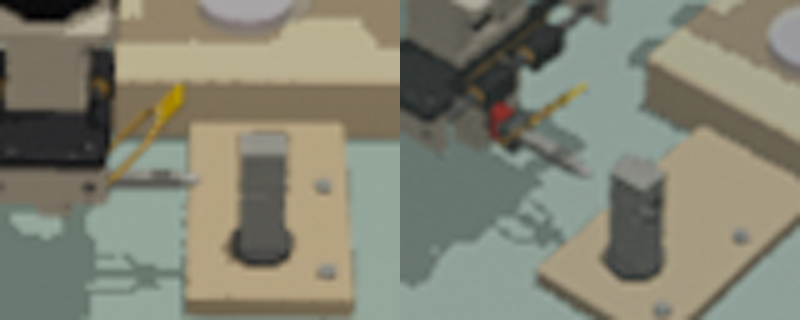

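>>> {"op": "drive_tool", "data": {"targets": [[0, 0, 0, 0, 0, 0], [0, 0, 0, 0, 0, 0]]}}

```text
t: 12.1
eef_pos: [0.4947, 0.0003, 0.0624]
ee_rot: [3.141, 0.001, 3.028]
force: [-0.2, -0.1, -2.1]
width: 0.0139
```

>>> {"op": "drive_tool", "data": {"targets": [[0.15, 0, -0.005, 0, 0, 0], [0.15, -0.017, 0, 0, 0, 0], [0.15, -0.017, 0, 0, 0, 0], [0, 0, 0, 0, 0, 0]]}}

```text
t: 12.6
eef_pos: [0.5128, -0.0013, 0.0612]
ee_rot: [-3.141, -0.0, 3.028]
force: [0.3, -0.1, -2.7]
width: 0.0139
```

>>> {"op": "drive_tool", "data": {"targets": [[0.05, -0.006, 0, 0, 0, 0], [0.05, -0.006, 0, 0, 0, 0], [0.05, -0.006, 0, 0, 0, 0], [0, 0, 0, 0, 0, 0]]}}

```text
t: 13.1
eef_pos: [0.5184, -0.002, 0.0614]
ee_rot: [3.142, 0.0, 3.028]
force: [0.3, 0.2, -1.9]
width: 0.0134
```

>>> {"op": "drive_tool", "data": {"targets": [[0.05, -0.006, 0.012, 0, 0, 0], [0.05, -0.006, 0, 0, 0, 0], [0.05, -0.006, 0, 0, 0, 0], [0, 0, 0, 0, 0, 0]]}}

```text
t: 13.6
eef_pos: [0.5244, -0.0027, 0.0618]
ee_rot: [3.142, 0.0, 3.028]
force: [-0.8, -0.6, -2.6]
width: 0.0136
```

>>> {"op": "drive_tool", "data": {"targets": [[0.05, -0.006, 0, 0, 0, 0], [0.05, -0.006, 0, 0, 0, 0], [0.05, -0.006, 0, 0, 0, 0], [0, 0, 0, 0, 0, 0]]}}

```text
t: 14.1
eef_pos: [0.5304, -0.0034, 0.0618]
ee_rot: [3.142, 0.0, 3.028]
force: [0.5, 0.1, -1.5]
width: 0.0136
```

>>> {"op": "drive_tool", "data": {"targets": [[0.06, -0.007, 0, 0, 0, 0], [0.06, -0.007, 0, 0, 0, 0], [0.06, -0.007, 0, 0, 0, 0], [0, 0, 0, 0, 0, 0]]}}

```text
t: 14.6
eef_pos: [0.5378, -0.0042, 0.0618]
ee_rot: [3.142, 0.0, 3.028]
force: [0.3, 1.0, -0.9]
width: 0.0137
```

>>> {"op": "drive_tool", "data": {"targets": [[0.08, -0.009, 0, 0, 0, 0], [0.08, -0.009, 0, 0, 0, 0], [0.08, -0.009, 0, 0, 0, 0], [0, 0, 0, 0, 0, 0]]}}

```text
t: 15.1
eef_pos: [0.5476, -0.0053, 0.0619]
ee_rot: [3.141, 0.0, 3.028]
force: [0.5, 1.0, -2.2]
width: 0.0139
```

Sliding freely, so on towards the shoulder stop (expected at TCP x ≈ 0.5756).

>>> {"op": "drive_tool", "data": {"targets": [[0.1, -0.012, 0, 0, 0, 0], [0.1, -0.012, 0, 0, 0, 0], [0.1, -0.012, 0, 0, 0, 0], [0.1, -0.012, 0, 0, 0, 0], [0, 0, 0, 0, 0, 0]]}}

```text
t: 15.72
eef_pos: [0.5637, -0.0071, 0.0618]
ee_rot: [3.141, 0.001, 3.028]
force: [1.4, 1.9, -3.5]
width: 0.014
```

>>> {"op": "drive_tool", "data": {"targets": [[0.1, -0.012, 0, 0, 0, 0], [0.06, -0.007, 0, 0, 0, 0], [0.05, -0.006, 0, 0, 0, 0], [0, 0, 0, 0, 0, 0]]}}

```text
t: 16.23
eef_pos: [0.5715, -0.0081, 0.0618]
ee_rot: [3.141, -0.0, 3.028]
force: [-0.5, 5.1, -3.2]
width: 0.0138
```

>>> {"op": "drive_tool", "data": {"targets": [[0.03, 0.01, 0, 0, 0, 0], [0.03, -0.003, 0, 0, 0, 0], [0, 0, 0, 0, 0, 0]]}}

```text
t: 16.6
eef_pos: [0.5741, -0.0081, 0.0619]
ee_rot: [-3.142, 0.0, 3.028]
force: [0.2, 2.0, -3.1]
width: 0.0136
```

>>> {"op": "drive_tool", "data": {"targets": [[0.025, 0, 0, 0, 0, 0], [0.025, 0, 0, 0, 0, 0], [0, 0, 0, 0, 0, 0]]}}

```text
t: 16.98
eef_pos: [0.5761, -0.0082, 0.0619]
ee_rot: [-3.141, 0.0, 3.028]
force: [0.3, -0.1, -1.8]
width: 0.0139
```

>>> {"op": "drive_tool", "data": {"targets": [[0.025, -0.003, 0, 0, 0, 0], [0.025, -0.003, 0, 0, 0, 0], [0, 0, 0, 0, 0, 0]]}}

```text
t: 17.35
eef_pos: [0.578, -0.0083, 0.0618]
ee_rot: [-3.142, 0.0, 3.028]
force: [-0.2, 0.8, -2.2]
width: 0.0138
```

>>> {"op": "drive_tool", "data": {"targets": [[0.02, -0.002, 0, 0, 0, 0], [0.02, -0.002, 0, 0, 0, 0], [0, 0, 0, 0, 0, 0]]}}

```text
t: 17.73
eef_pos: [0.5793, -0.0084, 0.0618]
ee_rot: [-3.142, -0.0, 3.028]
force: [0.7, 0.3, -2.3]
width: 0.014
```

>>> {"op": "drive_tool", "data": {"targets": [[0.02, -0.002, 0, 0, 0, 0], [0.02, -0.002, 0, 0, 0, 0], [0, 0, 0, 0, 0, 0]]}}

```text
t: 18.1
eef_pos: [0.5793, -0.0086, 0.0615]
ee_rot: [-3.141, -0.003, 3.028]
force: [-7.0, 3.0, 1.4]
width: 0.0141
```

Run:
```python
from h import *
s=arm.get_state();P=s['eef_pos'];print(s['t'],P,s['force'])
fs=[]
for c in ['side','scene']:
    im,d=arm.grab_frame(c); u,v=px(c,P+[.05,0,.03]).astype(int)
    fs.append(cv2.resize(im[v-32:v+32,u-40:u+40],(400,320),interpolation=cv2.INTER_CUBIC))
    for n in ['pin_shoulder','ring_tab','stud_foot']:
        for r in arm.landmark_of(n,c):
            p=w(c,r['point'])
            if np.linalg.norm(p-P)<.16: print(c,n,round(r['score'],2),p,p-P)
save('home.png',np.hstack(fs))
```

```text
18.1 [ 0.5793 -0.0086  0.0615] [-6.9922  3.0176  1.4337]
side pin_shoulder 0.51 [ 0.6131 -0.0111  0.0776] [ 0.0338 -0.0025  0.0161]
side ring_tab 0.4 [ 0.6543 -0.0136  0.1383] [ 0.075  -0.005   0.0768]
side stud_foot 0.68 [ 0.6297 -0.0138  0.0151] [ 0.0503 -0.0052 -0.0464]
scene pin_shoulder 0.66 [ 0.6099 -0.0143  0.0794] [ 0.0306 -0.0057  0.018 ]
scene ring_tab 0.43 [ 0.6542 -0.019   0.1386] [ 0.0749 -0.0104  0.0771]
scene stud_foot 0.79 [ 0.6248 -0.0157  0.0196] [ 0.0455 -0.0071 -0.0419]
```

View pics/home.png

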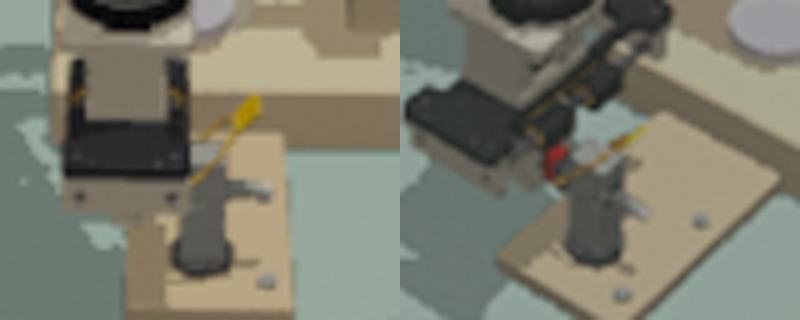

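>>> {"op": "drive_tool", "data": {"targets": [[0.015, 0, 0.005, 0, 0, 0], [0, 0, 0, 0, 0, 0]]}}

```text
t: 18.75
eef_pos: [0.5793, -0.0086, 0.0615]
ee_rot: [-3.141, -0.004, 3.027]
force: [-8.4, 3.7, 2.2]
width: 0.0139
```

>>> {"op": "drive_tool", "data": {"targets": [[-0.03, 0.003, 0, 0, 0, 0], [0, 0, 0, 0, 0, 0]]}}

```text
t: 19.0
eef_pos: [0.5793, -0.0086, 0.0616]
ee_rot: [-3.141, -0.002, 3.028]
force: [-5.6, 2.1, -1.1]
width: 0.0136
```

>>> {"op": "drive_tool", "data": {"targets": [[0, 0, 0, 0, 0, 0], [0, 0, 0, 0, 0, 0], [0, 0, 0, 0, 0, 0]], "claw": 0.4}}

```text
t: 19.38
eef_pos: [0.5812, -0.0083, 0.0625]
ee_rot: [3.141, 0.001, 3.028]
force: [0.1, 0.0, 0.4]
width: 0.0339
```

>>> {"op": "drive_tool", "data": {"targets": [[0, 0, 0.4, 0, 0, 0], [0, 0, 0.8, 0, 0, 0], [0, 0, 1.0, 0, 0, 0], [0, 0, 1.0, 0, 0, 0], [0, 0, 1.0, 0, 0, 0]]}}

```text
t: 20.0
eef_pos: [0.5805, -0.0085, 0.233]
ee_rot: [3.141, 0.002, 3.028]
force: [0.5, -0.3, -0.6]
width: 0.0349
```

>>> {"op": "drive_tool", "data": {"targets": [[0.5, 0, 0.9, 0, 0, 0], [0.5, 0, 0.9, 0, 0, 0], [0, 0, 0, 0, 0, 0], [0, 0, 0, 0, 0, 0]], "claw": 0}}

```text
t: 20.5
eef_pos: [0.62, -0.0084, 0.3023]
ee_rot: [3.141, 0.0, 3.028]
force: [-0.6, -1.0, -0.9]
width: 0.0026
```

```bash
cat > look.py <<'E'
from h import *
s=arm.get_state();print(s['t'],s['eef_pos'],s['ee_rot'],s['width'],s['force'])
C=np.array([.63,-.014,.09]); out=[]
for c in ['wrist','side','scene']:
    im,d=arm.grab_frame(c)
    for n in ['pin_grip','pin_shoulder','ring_tab','stud_foot']:
        for r in arm.landmark_of(n,c):
            p=w(c,r['point'])
            if np.linalg.norm(p-C)<.12: print(c,n,round(r['score'],2),p)
    v,u=np.indices(d.shape); Q=deproj(c,u,v,d)
    near=(d>0)&(np.linalg.norm(Q-C,axis=2)<.12)
    hsv=cv2.cvtColor(im,cv2.COLOR_RGB2HSV).astype(int); H,S,V=hsv[...,0],hsv[...,1],hsv[...,2]
    for nm,m in [('yellow',(H>20)&(H<32)&(S>190)),('brass',(H>12)&(H<32)&(S>150)),('red',((H<6)|(H>174))&(S>150))]:
        T=Q[m&near]
        if len(T)>3: print(c,nm,len(T),T.mean(0),np.percentile(T,5,axis=0),np.percentile(T,95,axis=0))
    u,v=px(c,C).astype(int); k=36 if c!='wrist' else 60
    v=min(max(v,k),420-k); u=min(max(u,k),560-k)
    out.append(cv2.resize(im[v-k:v+k,u-k:u+k],(266,266),interpolation=cv2.INTER_CUBIC))
import sys; save(sys.argv[1],np.hstack(out))
E
python3 look.py rel.png
```

```text
20.5 [ 0.62   -0.0084  0.3023] [3.1412 0.0001 3.0277] 0.0025670126436494706 [-0.5578 -1.0356 -0.8993]
wrist pin_grip 0.92 [ 0.5781 -0.0116  0.0758]
wrist pin_shoulder 0.62 [ 0.6115 -0.0112  0.0702]
wrist pin_shoulder 0.36 [ 0.626  -0.0163  0.0167]
wrist ring_tab 0.7 [ 0.6557 -0.0147  0.135 ]
wrist stud_foot 0.85 [ 0.6262 -0.0163  0.0172]
wrist yellow 226 [ 0.6536 -0.0161  0.1383] [ 0.6482 -0.0252  0.1319] [ 0.6592 -0.0073  0.1446]
wrist brass 521 [ 0.6405 -0.015   0.1218] [ 0.6057 -0.0314  0.078 ] [0.6584 0.0052 0.1438]
wrist red 395 [ 0.5759 -0.0082  0.0865] [ 0.5557 -0.0147  0.0862] [ 0.5969 -0.0018  0.089 ]
side pin_grip 0.6 [ 0.5755 -0.01    0.075 ]
side pin_shoulder 0.74 [ 0.6133 -0.012   0.0775]
side ring_tab 0.63 [ 0.6543 -0.0139  0.1411]
side ring_tab 0.59 [ 0.627  -0.0161  0.0143]
side stud_foot 0.58 [ 0.629  -0.0138  0.015 ]
side yellow 18 [ 0.6549 -0.0199  0.1391] [ 0.649  -0.0283  0.131 ] [ 0.6608 -0.0117  0.1453]
side brass 31 [ 0.65   -0.019   0.1326] [ 0.6085 -0.0301  0.0819] [ 0.6614 -0.0058  0.1463]
side red 98 [ 0.5796 -0.0143  0.081 ] [ 0.56   -0.0224  0.0678] [ 0.598  -0.0047  0.0898]
scene pin_grip 0.71 [ 0.5747 -0.0074  0.0761]
scene pin_shoulder 0.44 [ 0.6098 -0.0142  0.0802]
scene ring_tab 0.48 [ 0.6558 -0.0151  0.1363]
scene stud_foot 0.66 [ 0.6245 -0.0123  0.0217]
scene red 46 [ 0.5759 -0.0137  0.0856] [ 0.5589 -0.0189  0.0719] [ 0.5936 -0.0074  0.0924]
```

View pics/rel.png

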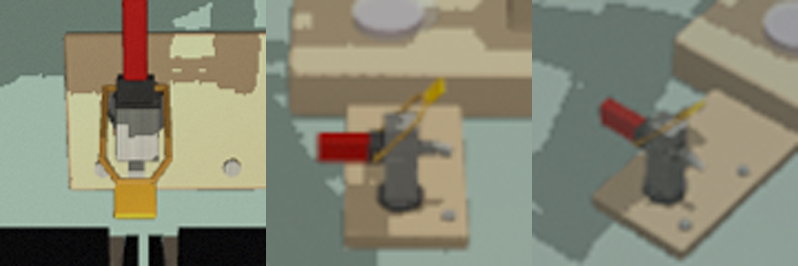

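>>> {"op": "drive_tool", "data": {"targets": [[0.42, -0.17, -0.8, 0, 0, 0], [0, 0, -0.9, 0, 0, 0], [0, 0, -0.9, 0, 0, 0], [0, 0, -0.8, 0, 0, 0], [0, 0, 0, 0, 0, 0]]}}

```text
t: 21.88
eef_pos: [0.6356, -0.0155, 0.1635]
ee_rot: [-3.14, -0.005, 3.028]
force: [-0.2, 0.2, 0.7]
width: 0.0007
```

>>> {"op": "drive_tool", "data": {"targets": [[0, 0, -0.3, 0, 0, 0], [0, 0, -0.2, 0, 0, 0], [0, 0, 0, 0, 0, 0]]}}

```text
t: 22.25
eef_pos: [0.6371, -0.0153, 0.1459]
ee_rot: [-3.142, -0.0, 3.028]
force: [-0.1, -0.5, -0.6]
width: 0.0004
```

>>> {"op": "drive_tool", "data": {"targets": [[0.22, -0.025, -0.19, 0, 0, 0], [0.22, -0.025, -0.19, 0, 0, 0], [0.12, -0.015, -0.18, 0, 0, 0], [0.12, -0.015, -0.18, 0, 0, 0], [0, 0, 0, 0, 0, 0]]}}

```text
t: 22.88
eef_pos: [0.6642, -0.0186, 0.1153]
ee_rot: [-3.141, -0.002, 3.028]
force: [-1.0, -0.3, -0.5]
width: 0.0004
```

>>> {"op": "drive_tool", "data": {"targets": [[0.12, -0.012, -0.2, 0, 0, 0], [0.12, -0.012, -0.2, 0, 0, 0], [0.18, -0.02, -0.15, 0, 0, 0], [0.2, -0.025, -0.08, 0, 0, 0], [0, 0, 0, 0, 0, 0]]}}

```text
t: 23.5
eef_pos: [0.6898, -0.0213, 0.0907]
ee_rot: [-3.141, -0.0, 3.028]
force: [0.1, -0.5, -0.4]
width: 0.0003
```

```bash
python3 look.py mid.png | grep -v wrist
```

```text
23.5 [ 0.6898 -0.0213  0.0907] [-3.1413 -0.0004  3.0277] 0.00031119643375848764 [ 0.0919 -0.5053 -0.3582]
side pin_grip 0.6 [ 0.578  -0.008   0.0728]
side pin_shoulder 0.66 [ 0.6143 -0.0126  0.08  ]
side ring_tab 0.37 [ 0.6837 -0.0165  0.0851]
side stud_foot 0.67 [ 0.6298 -0.0149  0.0174]
side brass 18 [ 0.6498 -0.0298  0.0985] [ 0.6042 -0.0412  0.0753] [ 0.6809 -0.0166  0.1778]
side red 105 [ 0.5786 -0.0143  0.0811] [ 0.5573 -0.0226  0.0667] [ 0.5979 -0.0047  0.0908]
scene pin_grip 0.48 [ 0.5752 -0.0069  0.0748]
scene pin_grip 0.24 [ 0.6102 -0.0156  0.0761]
scene pin_shoulder 0.49 [ 0.6104 -0.0121  0.0782]
scene stud_foot 0.71 [ 0.6254 -0.0151  0.0205]
scene red 26 [ 0.5655 -0.0126  0.0847] [ 0.5577 -0.0181  0.0737] [ 0.5752 -0.0037  0.0927]
```

View pics/mid.png

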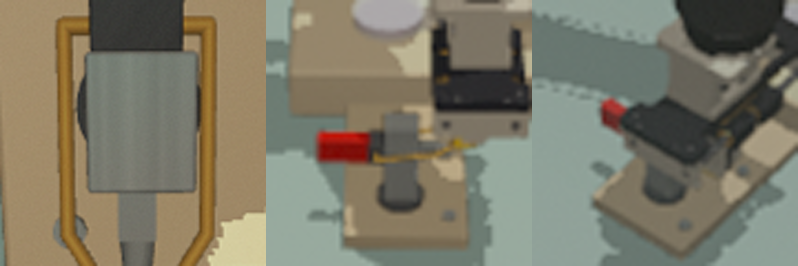

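Mid-swing the ring is almost down around the stud (side crop: wire runs from (375,160) to the tab at (460,143)), and the finger is over the tab. Now I press straight down.

>>> {"op": "drive_tool", "data": {"targets": [[0, 0, -0.05, 0, 0, 0], [0, 0, -0.05, 0, 0, 0], [0, 0, -0.04, 0, 0, 0], [0, 0, 0, 0, 0, 0]]}}

```text
t: 24.75
eef_pos: [0.6893, -0.0212, 0.0855]
ee_rot: [-3.142, -0.0, 3.028]
force: [-0.2, 0.1, 0.7]
width: 0.0006
```

>>> {"op": "drive_tool", "data": {"targets": [[0, 0, -0.04, 0, 0, 0], [0, 0, -0.04, 0, 0, 0], [0, 0, 0, 0, 0, 0]]}}

```text
t: 25.12
eef_pos: [0.6898, -0.0211, 0.0828]
ee_rot: [3.141, 0.001, 3.028]
force: [1.3, -0.6, 2.6]
width: 0.0
```

>>> {"op": "drive_tool", "data": {"targets": [[0, 0, -0.04, 0, 0, 0], [0, 0, -0.04, 0, 0, 0], [0, 0, 0, 0, 0, 0]]}}

```text
t: 25.5
eef_pos: [0.69, -0.0212, 0.0797]
ee_rot: [3.141, 0.002, 3.028]
force: [2.9, 0.2, 4.1]
width: 0.0001
```

>>> {"op": "drive_tool", "data": {"targets": [[0, 0, -0.04, 0, 0, 0], [0, 0, -0.04, 0, 0, 0], [0, 0, 0, 0, 0, 0]]}}

```text
t: 25.88
eef_pos: [0.6899, -0.0211, 0.0763]
ee_rot: [3.141, 0.001, 3.028]
force: [3.6, 0.7, 3.7]
width: 0.0005
```

>>> {"op": "drive_tool", "data": {"targets": [[0, 0, -0.04, 0, 0, 0], [0, 0, -0.04, 0, 0, 0], [0, 0, 0, 0, 0, 0]]}}

```text
t: 26.25
eef_pos: [0.6879, -0.0213, 0.0715]
ee_rot: [-3.141, -0.003, 3.028]
force: [0.3, -0.7, -0.7]
width: 0.0005
```

>>> {"op": "drive_tool", "data": {"targets": [[0, 0, -0.04, 0, 0, 0], [0, 0, -0.04, 0, 0, 0], [0, 0, 0, 0, 0, 0]]}}

```text
t: 26.62
eef_pos: [0.689, -0.0212, 0.0694]
ee_rot: [-3.141, -0.001, 3.028]
force: [-0.2, -0.0, 0.0]
width: 0.0003
```

>>> {"op": "drive_tool", "data": {"targets": [[0.1, 0, 0.3, 0, 0, 0], [0, 0, 0.8, 0, 0, 0], [0, 0, 1.0, 0, 0, 0], [-0.2, 0, 1.0, 0, 0, 0], [-0.5, 0, 1.0, 0, 0, 0]]}}

```text
t: 27.25
eef_pos: [0.6656, -0.0213, 0.2358]
ee_rot: [3.142, 0.001, 3.028]
force: [0.0, -0.1, 0.3]
width: 0.0004
```

>>> {"op": "drive_tool", "data": {"targets": [[-0.6, 0, 0.8, 0, 0, 0], [-0.3, 0, 0.5, 0, 0, 0], [0, 0, 0, 0, 0, 0]]}}

```text
t: 27.62
eef_pos: [0.6297, -0.0211, 0.2883]
ee_rot: [3.14, 0.004, 3.028]
force: [0.2, -0.3, 0.2]
width: 0.0005
```

```bash
python3 look.py fin.png
```

```text
27.625 [ 0.6297 -0.0211  0.2883] [3.1403 0.004  3.0282] 0.0005486896539244127 [ 0.2233 -0.3252  0.1779]
wrist pin_shoulder 0.81 [ 0.6081 -0.013   0.0681]
wrist ring_tab 0.92 [ 0.681  -0.0188  0.0584]
wrist stud_foot 0.63 [ 0.6233 -0.0167  0.0133]
wrist stud_foot 0.5 [ 0.6229 -0.0137 -0.003 ]
wrist yellow 27 [ 0.6809 -0.019   0.0616] [ 0.6704 -0.0292  0.0601] [ 0.6879 -0.0106  0.0632]
wrist brass 484 [ 0.6536 -0.017   0.0654] [ 0.603  -0.0335  0.0606] [0.6871 0.0051 0.0729]
wrist red 438 [ 0.5739 -0.008   0.0843] [ 0.5535 -0.0144  0.0829] [ 0.5945 -0.0016  0.0856]
side pin_grip 0.72 [ 0.5757 -0.0086  0.0749]
side pin_grip 0.72 [ 0.68   -0.0172  0.0649]
side pin_shoulder 0.49 [ 0.6155 -0.0128  0.0794]
side ring_tab 0.4 [ 0.6818 -0.0178  0.0624]
side stud_foot 0.65 [ 0.6285 -0.0157  0.0169]
side yellow 17 [ 0.6829 -0.021   0.0664] [ 0.6745 -0.0294  0.0626] [ 0.6907 -0.0124  0.0705]
side brass 32 [ 0.6663 -0.0236  0.0688] [ 0.6058 -0.0345  0.0629] [ 0.6901 -0.0111  0.0763]
side red 98 [ 0.5772 -0.014   0.0811] [ 0.5573 -0.0215  0.0682] [ 0.5953 -0.0026  0.0918]
scene pin_grip 0.48 [ 0.5757 -0.0047  0.0754]
scene pin_shoulder 0.67 [ 0.6089 -0.012   0.0812]
scene stud_foot 0.73 [ 0.6244 -0.0146  0.0202]
scene red 47 [ 0.5755 -0.013   0.0852] [ 0.5579 -0.0192  0.0694] [ 0.5937 -0.0062  0.0932]
```

View pics/fin.png

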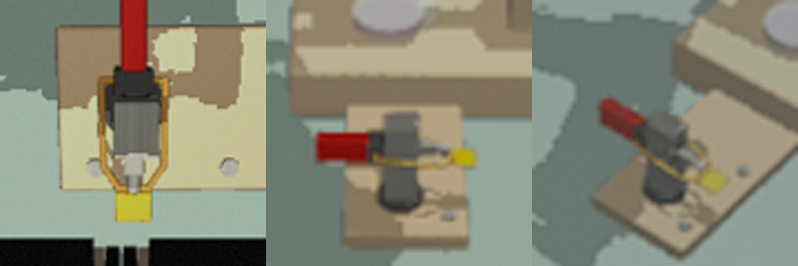

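Run:
```python
from h import *
im,d=arm.grab_frame('wrist'); c='wrist'
v,u=np.indices(d.shape); Q=deproj(c,u,v,d); hsv=cv2.cvtColor(im,cv2.COLOR_RGB2HSV).astype(int); H,S=hsv[...,0],hsv[...,1]
a=np.array([.9936,-.1132,0]); n=np.array([.1132,.9936,0]); O=np.array([.6265,-.014,0])
near=(d>0)&(abs((Q-O)@n)<.03)
T=Q[near&(abs((Q-O)@a)<.03)&(Q[...,2]>.099)&(Q[...,2]<.115)]
s=(T-O)@a; print('stud top',len(T),s.min(),s.max(),np.percentile(s,[2,98]),((T-O)@n).min(),((T-O)@n).max(),T[:,2].mean())
R=Q[near&((H<6)|(H>174))&(S>150)]; R=R[(abs((R-O)@a+.053)<.06)&(R[:,2]>.075)]
s=(R-O)@a; print('red',len(R),s.min(),s.max(),((R-O)@n).min(),((R-O)@n).max(),np.polyfit(s,R[:,2],1))
```

```text
stud top 514 -0.01470531325216745 0.015636216012329795 [-0.0145  0.0152] -0.009257028697052885 0.013130174909756185 0.10437003194896416
red 447 -0.0735629580668519 -0.006703291706995224 -0.02655126475125874 0.007498531417007426 [0.8851 0.1382]
```

```bash
python3 -c "
from station import arm
print(arm.job_done(), arm.get_state()['t'])"
```

```text
the job is handed in; nothing more can be done
the job is handed in; nothing more can be done
```

The linchpin is home in the stud with its ring snapped over the end, and the job is handed in at about 28 s. `job_done()` reports no verdict, so this rests on my own checks.

**What I did**
- **Stud height:** I touched the stud's top with closed fingers at about 11 N. It lies at z = 0.106, so the hole axis is about 60 mm above `stud_foot`.
- **Insertion:** I took the red pin from the rest and slid it in, with side force up to about 5 N. The shoulder met the stud at about 8 N with the ring up.
- **Ring:** I let go of the pin, swung the ring down with the closed fingertips and pressed the tab. The force peaked at about 5 N, then dropped to zero as it snapped. I then raised the arm clear.

**Last checks**
- **Shoulder:** the handle centre is 53.4 mm behind the stud's centre, against 53 mm when home, so the gap is about 0.4 mm.
- **Ring:** the tab sits 11–15 mm below the pin axis, which puts the ring at about -0.15 rad. The final picture shows it down past the nose.
- **Arm:** it is clear of everything and the force reads about zero.

**What disagreed**
- The shoulder met the stud about 3.5 mm later than the camera estimate, so I went by the contact force.
- The three cameras differ by 2–3 mm.
- The handle droops slightly in the hole's play, by an estimated 0.05 rad, which is within the 0.15 limit.
- My last script's red mask picked up stray pixels. Its slope fit is worthless, and its handle-end reading was about 2 mm nearer the stud than home. The 53.4 mm figure comes from the handle centre in the frame before that.

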